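# Set the fume hood window to its pointer and start the fan

### The arm

A 6-joint arm with a two-finger parallel gripper is mounted at the origin on a cart in front of the work surface, level with it; the furniture and walls round the work are solid. World frame = base frame: x ahead of the robot, y to its left, z up, the work surface at z = 0. Lengths are in mm, angles in rad, forces in N, time in s.
With the tool pointing down it reaches from about 300 to 775 mm from the base axis. Payload 14.6 kg.
Tool frame: the origin (TCP) lies on the front face of the gripper's body, between the roots of the fingers; the fingertips stand 97 mm ahead of it and the grasp point (between the pads) lies 78 mm ahead of it; z points along the fingers, y is the direction in which the jaws open and shut (so a half turn about z gives the same grasp; the last joint's range is limited). The gripper opens to 94 mm and grips with 3 to 60 N. Pads are 16 mm wide; open, the fingers measure 119 mm over their backs; the gripper's body (75 mm by 177 mm) begins 78 mm behind the grasp point.
Start: joints at [-1.175, 0.3, 1.521, -0, 1.321, -0.067], TCP at [245.542, -492.137, 302.646] pointing down, gripper open.
Joint ranges: [-3.03, 3.03], [-0.79, 2.21], [0.23, 2.52], [-1.04, 4.18], [0, 3.07], [-2.55, 2.55]. Speed limits (rad/s): [2.22, 2.22, 2.57, 3.14, 3.14, 3.14].

### API

Orientations are given as [roll, pitch, yaw] about the fixed x, y, z axes, in that order (R = Rz(yaw) Ry(pitch) Rx(roll)).
In Python, from cell import manip, eyes, finder gives the robot as it stands.
- The arm moves only by the tool drive_tool, never from a script. Its argument "rows" is a list of rows, each an object with "offset": the shift along the tool's x, y, z in mm, a list of three; "spin": the turn about the tool's z in degrees; "jaw": the finger opening in mm, from 0 to 94. In form: [{"offset": [dx, dy, dz], "spin": spin, "jaw": jaw}, ...]. A call has 1 to 20 rows; each row shifts and turns the commanded pose from where the row before left it, along the tool's axes as they then stand; what a row does not reach is not made up. A row lasts 1/10 s, in which the tool goes at most 50 mm and 8.59 degrees, less where a joint would pass 70% of its speed; a pose out of reach is approached as far as the arm can. A call is refused whole if a number of a shift passes 50 or a number of a turn 8.59, either way. A call with a gripper value outside its range is refused whole. The fingers move at their own pace and stop on an object; "force" is the grip in N (left out, the last holds). Time passes only in rows, so rows that do not move let the fingers close. It gives the time, the measured TCP pose, the force and the opening at its end, in the units of the state.
- manip.read_state(): the state, without advancing time (a new reading comes with each control period).
- eyes.camera(name): name is "scene" or "top"; returns a dict with "color" (384x512x3 uint8, blue, green, red), "depth" (384x512 float32, mm along the optical axis (not along the pixel's ray), 0 where there is no reading), "vfov" (degrees; the focal length in pixels is half the picture's height over the tangent of half this angle, whatever the lens; pixels are square), "cx", "cy" (the principal point, pixels), "rvec" (rotation vector, rad) and "tvec" (3), from world to camera coordinates, as OpenCV has them. Camera axes: x right, y down, z forward; pixel columns grow to the right and rows downward; lengths in mm; the calibration is good to about 2 mm. A picture is of the moment at which its call begins.
- manip.sign_off(): hands the job in, once; it reports no verdict.
Trained networks look in the newest picture that a camera, given by its name, has taken for a name from the list of things; names that differ only in an ending like _2 or _b are one class to them, and where a whole thing is asked for, a point or a joint stands for the part that bears it (a point fixed in the world has none). Each returns a list of dicts, best first, with "p" (0 to 1); they miss things now and then, are a little off and sometimes report something else, mostly with a low value. They report only what shows in the picture. A call takes as long as a camera call. They do not tell look-alikes from the thing itself.
- finder.find_in(camera, target): "uv" ([column, row] in pixels, amid what is visible of it).
The state is a dict: "clock": time; "joints": joint angles; "qd": joint speeds; "effort": joint torques, N m; "eef_pos": TCP position; "eef_rot": TCP orientation; "wrist_force": force on the tool from outside, world axes, zero at the start; "moment": the same for the moment, N m; "finger_gap": finger opening in mm.
Only numpy, scipy, OpenCV 4.12 (cv2) and the standard library are available. Lean on these libraries where they do the work, as an engineer would, in place of code of your own. Each camera call takes 0.05 s, during which the arm holds its last target. There are 200 camera calls.

### The job

Push the fume hood's sliding window up from beneath its lip with the fingertips until the lip is level with the small pointer on the rail at the right of the window, and leave it standing there. Then press the round button on the switch pod all the way down and let go. Do not grip the window or move the pointer, and leave the loose things standing in and around the hood where they are.

Things in the scene. Friction and masses are not known exactly. Their poses are not given: they have to be found in the camera images.
- hood: White bench fume hood, fixed, 240 mm wide, 207 deep, 336 high, standing left of the robot's middle with its front turned to the right. Origin at table height under the middle of its front; x points into the hood, y to the left as one faces it, z up. The upright sill is 83 mm high; above it the front leans back 30 degrees: the window slides along (0.5, 0, 0.866) in this frame between aluminium rails 16 mm wide at y = +/-113 mm. Nothing overhangs the front.
- sash (a joint): Travel of the clear sliding window up its slope in m: 0 shut (lower edge 85 mm above the table), 0.13 fully up. It is counterbalanced: it takes about 2 to 5 N to slide it either way, and it stays where it is left.
- lip_mid (a point): Underside of the lip's outer edge, mid-length, moves with the window. Axes: z up the slope, -x square out of the window, y left. The black lip lies along the window's lower edge: 190 mm long, 12 thick, standing 36 mm out square to the slope (rising 30 degrees). Its outer edge is a 10 mm round bar, axis 5 mm up the slope from this point. Free space below, down to the table.
- lip_end (a point): Middle of the lip's thickness at its right-hand end (y = -95 mm on the hood), the part that comes level with the pointer; axes as lip_mid.
- pointer_tip (a point): Tip of the small dark cone pointer (10 mm long, pointing left at the lip's end) on a 20 mm dark clamp block on the right-hand rail. Axes as lip_mid: the window is at its height when lip_end and this tip lie at the same height along z up the slope.
- pointer (a joint): Height setting of the pointer in m along the slope, on the same scale as joint sash: the window is level with the pointer when both joints read the same. Tightly clamped; it must not be moved.
- lip_under: The lower part of the lip with its round outer edge: the part to push against. Origin: middle of the window's lower edge; axes as lip_mid.
- lip_top: The upper face strip of the lip, 34 x 190 x 4 mm. Origin and axes as body lip_under (the strip lies 8 to 12 mm up the slope from it). Touching it together with the underside counts as gripping the window.
- pod: Grey switch pod fixed to the table in front of the hood to the robot's right, either nearer to the robot or farther than the power supply, 70 x 90 x 46 mm, origin under its middle.
- fan_top (a point): Middle of the top of the round black push button (28 mm across, in an aluminium collar 44 mm across and 12 mm high) on top of the pod, 68 mm above the table; pressed straight down.
- fan (a joint): Press of the button in m: 0 out, 0.006 fully down. It springs back; starts to move at 1.5 N, fully down at 5 N.
- power_brick: Loose black power supply, 40 x 85 x 26 mm, lying beside the pod, in line with it ahead of the robot. Origin under its middle.
- hex_bolt: Loose steel bolt standing on its head in front of the hood near its left corner as one faces it, 18 x 16 mm, 48 mm high. Origin under its middle.
- vial_screws: Loose vial with a white cap standing in front of the hood near its right corner as one faces it, 30 mm across, 56 mm high. Origin under its middle.
- turned_sample_1: Loose turned part standing inside the hood behind the window, 30 mm across, 22 mm high. Origin under its middle.
Mind the look-alikes: they are no part of the job. Leave any turquoise look-alike of the pod alone.

How it is judged:
By the outcome, as a careful person would: the job done as asked, in the order asked, and still so for the second after the job is handed in, with the robot touching nothing.
It also fails if it takes over 58 s, if anything falls off the work surface, if the arm or the gripper's body presses on something with over 40 N, if the wrist force passes 120 N, or if a joint passes its speed limit or range.

## Working session

There is one attempt and no reset: what is moved stays moved. The work goes in short steps, Python scripts to look and compute and a tool call to move; the robot and the scene stay as the last step left them, time stands still between calls to the robot, and variables do not carry over. Pictures are saved under pics/ and viewed, about 8 in all and at most 12, crops included, and the job is handed in when it is done.

Besides the shell and the picture viewer there is one more tool, called after ">>>" as name(argument=value, ...) on one line, values as JSON. drive_tool: Moves the arm, as the interface text tells. Its arguments: {"type":"object","properties":{"rows":{"type":"array","items":{"type":"object","properties":{"offset":{"type":"array","items":{"type":"number"}},"spin":{"type":"number"},"jaw":{"type":"number"}}}},"force":{"type":"number"}},"required":["rows"]}

```bash
ls; mkdir -p pics
cat > h.py <<'E'
import numpy as np,cv2,json
from cell import manip,eyes,finder
def cam(n):
    c=eyes.camera(n); c['R']=cv2.Rodrigues(np.array(c['rvec'],float))[0]; c['t']=np.array(c['tvec'],float).ravel()
    c['f']=c['color'].shape[0]/2/np.tan(np.radians(c['vfov'])/2); return c
def pt(c,u,v,d=None):
    if d is None:
        p=c['depth'][int(v)-1:int(v)+2,int(u)-1:int(u)+2]; p=p[p>0]; d=np.median(p) if p.size else np.nan
    return c['R'].T@(np.array([(u-c['cx'])/c['f']*d,(v-c['cy'])/c['f']*d,d])-c['t'])
def proj(c,P):
    q=c['R']@np.array(P,float)+c['t']; return q[:2]/q[2]*c['f']+[c['cx'],c['cy']]
E
python3 - <<'E'
from h import *
np.set_printoptions(precision=1,suppress=True)
for n in('scene','top'):
    c=cam(n); cv2.imwrite(f'pics/{n}0.png',cv2.resize(c['color'],(800,600)))
    print(n,c['f'],c['cx'],c['cy'],-c['R'].T@c['t'],c['R'][2])
    for t in['lip_mid','lip_end','pointer_tip','pod','fan_top','power_brick','hex_bolt','vial_screws','turned_sample_1','hood']:
        for r in finder.find_in(n,t)[:3]: print(t,round(r['p'],2),np.array(r['uv']),pt(c,*r['uv']))
print(manip.read_state())
E
```

```text
pics
scene 431.3186819242081 262.72567443100627 185.7121908894257 [ 488.6 -518.6  768.3] [ 0.1  0.7 -0.7]
lip_mid 0.63 [236.2 162.5] [499.8 178.4 130.2]
lip_end 0.89 [242.1 125.6] [518.2 246.1 177.7]
lip_end 0.26 [260.3 172.1] [559.3 250.5  27.2]
pod 0.8 [351.5 271.2] [710.5 -65.1  46.3]
pod 0.63 [288.2 299.3] [ 578.1 -115.6   48.1]
fan_top 0.72 [357.9 258.2] [723.8 -49.8  66.8]
fan_top 0.45 [286.9 285.6] [577.  -99.   68.8]
power_brick 0.68 [223.7 290.7] [458.6 -74.2  27.3]
hex_bolt 0.42 [186.8 193.8] [381.5 182.6  37.3]
vial_screws 0.53 [275.7 217.2] [577.8  83.2  49.6]
hood 0.61 [252.5 112.5] [542.3 254.6 205.4]
top 432.2380061279708 257.2350136974145 192.74304346096721 [ 338.3  158.4 1013.7] [ 0.2  0.  -1. ]
lip_mid 0.65 [245.9 224.3] [483.  182.1 126.1]
pointer_tip 0.68 [244.5 151.4] [621.9 186.  185.2]
pointer_tip 0.29 [286.4 192.4] [569.1  92.9  55.5]
pod 0.92 [366.  191.5] [571.  -86.2  65.4]
pod 0.7 [342.3 132.7] [713.3 -38.3  61.2]
fan_top 0.71 [369.5 189.8] [574.6 -93.8  67.2]
fan_top 0.59 [346.3 125.2] [729.9 -47.1  66.8]
power_brick 0.63 [348.6 247. ] [449.8 -50.5  26.3]
hex_bolt 0.65 [234.8 217.6] [498.5 205.9 116.9]
hex_bolt 0.46 [245.8 279.4] [373.8 182.2  46.4]
hex_bolt 0.38 [242.4 225.2] [480.2 189.1 131.1]
vial_screws 0.6 [282.4 190.4] [573.5 102.1  56.5]
hood 0.81 [185.6 187.3] [532.5 291.8 238.2]
{'clock': 1.1, 'joints': array([-1.2,  0.3,  1.5, -0. ,  1.3, -0.1]), 'qd': array([ 0.,  0.,  0.,  0., -0., -0.]), 'effort': array([ -0. , -53.2, -35.3,   0.1,   0. ,  -0. ]), 'eef_pos': array([ 245.5, -492.1,  302.6]), 'eef_rot': array([-3.1,  0. ,  0.5]), 'wrist_force': array([-0. ,  0.6,  0.4]), 'moment': array([-0., -0., -0.]), 'finger_gap': 93.7281920617679}
```

View pics/scene0.png

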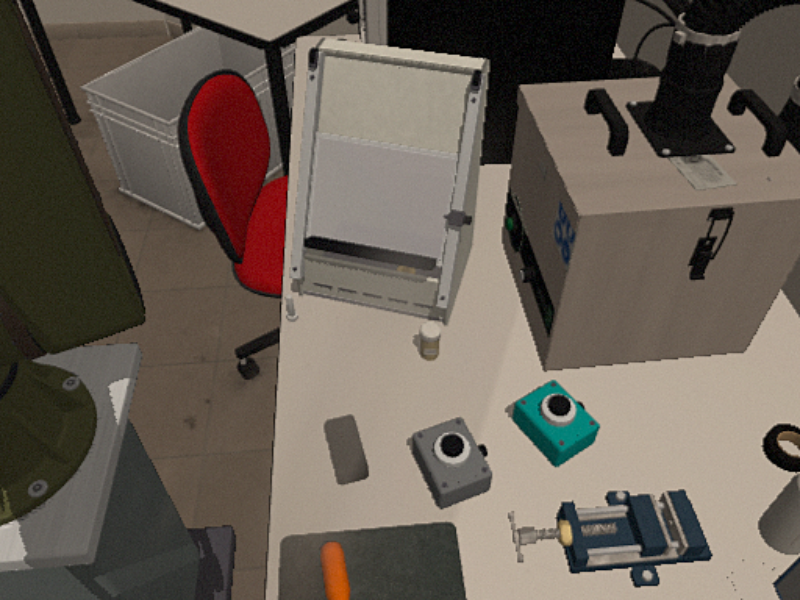

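View pics/top0.png

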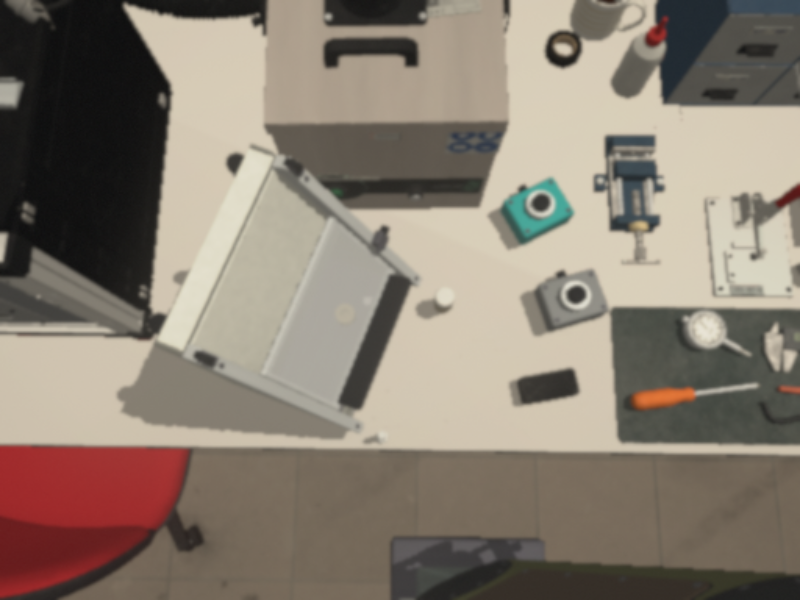

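The scene view shows the hood with its black lip near (370,255) and the pointer block at (458,218). The grey pod is at (452,455) and the turquoise look-alike at (555,420). The top view shows the lip running from (405,280) to (345,405), the pointer at (380,238), the grey pod at (573,297) and the power supply at (547,386).

```bash
cat >> h.py <<'E'
import pickle
def crops(name,a,b):
    x=cv2.resize(a['color'][20:220,180:320],(420,600),interpolation=cv2.INTER_CUBIC)
    y=cv2.resize(b['color'][135:280,205:275],(290,600),interpolation=cv2.INTER_CUBIC)
    cv2.imwrite('pics/'+name,np.hstack([x,y]))
E
python3 - <<'E'
from h import *
np.set_printoptions(precision=1,suppress=True)
a=cam('scene');b=cam('top'); pickle.dump((a,b),open('s0.pkl','wb')); crops('crop1.png',a,b)
s=512/800
# plane fit of the inner window / rails from the two cameras
for c,quad in((a,[(322,70),(470,82),(448,240),(308,230)]),(b,[(285,185),(375,240),(330,350),(230,330)])):
    m=np.zeros((384,512),np.uint8); cv2.fillPoly(m,[(np.array(quad)*s).astype(int)],1)
    v,u=np.nonzero(m*(c['depth']>0)); d=c['depth'][v,u]
    P=(np.c_[(u-c['cx'])/c['f']*d,(v-c['cy'])/c['f']*d,d]-c['t'])@c['R']
    # robust: known tilt 30deg -> n=(cos,sin)*.866 ,-.5 ; fit yaw, offset
    A=P
    for _ in range(6):
        mu=np.median(A,0) if _==0 else A.mean(0); n=np.linalg.svd(A-A.mean(0),full_matrices=False)[2][2]; r=(P-A.mean(0))@n; A=P[abs(r)<max(4,30-6*_)]
    if n[2]>0:n=-n
    print(len(P),len(A),n,'yaw',np.degrees(np.arctan2(n[1],n[0])),'off',A.mean(0)@n)
for (u,v) in [(485,65),(478,120),(468,180),(447,290),(312,60),(305,120),(300,180),(296,260),(458,218)]: print('rail',u,v,pt(a,u*s,v*s))
E
```

```text
9572 6844 [ 0.3  0.8 -0.6] yaw 69.20844046508493 off 241.26350467565777
5883 4235 [ 0.3  0.8 -0.6] yaw 69.07250770267447 off 228.40996394697487
rail 485 65 [668.9 309.6 337.3]
rail 478 120 [655.4 260.4 284.8]
rail 468 180 [641.5 226.2 212.7]
rail 447 290 [607.2 144.3  83. ]
rail 312 60 [439.4 349.5 334. ]
rail 305 120 [422.4 322.6 259.1]
rail 300 180 [408.2 282.1 186.7]
rail 296 260 [392.  225.6  83.6]
rail 458 218 [623.2 183.8 181.5]
```

View pics/crop1.png

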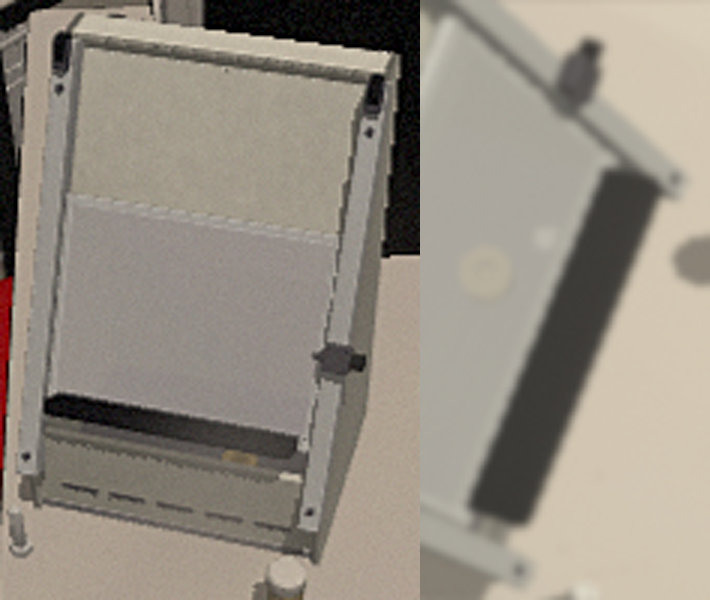

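```bash
cat >> h.py <<'E'
YAW=np.radians(69.1)
def cloud(c,mask):
    v,u=np.nonzero(mask&(c['depth']>0)); d=c['depth'][v,u].astype(float)
    return (np.c_[(u-c['cx'])/c['f']*d,(v-c['cy'])/c['f']*d,d]-c['t'])@c['R']
def rect(u0,v0,u1,v1):
    m=np.zeros((384,512),bool); m[int(v0):int(v1),int(u0):int(u1)]=1; return m
RH=np.array([[np.cos(YAW),-np.sin(YAW),0],[np.sin(YAW),np.cos(YAW),0],[0,0,1]])
E
python3 - <<'E'
from h import *
np.set_printoptions(precision=1,suppress=True)
a,b=pickle.load(open('s0.pkl','rb'))
H=lambda P:P@RH   # hood-yaw-aligned coordinates
sc=lambda x,y:(180+x/3,20+y/3)
tp=lambda x,y:(205+(x-420)/4.14,135+y/4.14)
for n,(x,y) in dict(scrBL=(26,457),scrBR=(309,512),scrTL=(60,90),scrTR=(370,132),sill1=(100,475),sill2=(220,500),sillb=(160,512)).items(): print(n,H(pt(a,*sc(x,y))))
for n,(x,y) in dict(scrBR=(675,180),scrBL=(520,570),lipOR=(655,190),lipOL=(522,515),lipIR=(612,175),lipIL=(478,500),mid=(560,340)).items(): print(n,H(pt(b,*tp(x,y))))
for nm,c,m in(('scene lip',a,rect(*sc(35,380),*sc(315,470))),('top lip',b,rect(*tp(460,150),*tp(670,540))),('scene ptr',a,rect(*sc(312,335),*sc(368,380))),('top ptr',b,rect(*tp(555,35),*tp(605,120)))):
    g=c['color'].max(2); P=H(cloud(c,m&(g<(95 if 'lip' in nm else 110))))
    S=P.copy(); up=P[:,0]*.5+P[:,2]*.866; out=-P[:,0]*.866+P[:,2]*.5
    q=[1,5,25,50,75,95,99]
    print(nm,len(P)); 
    for k,v in(('y',P[:,1]),('up',up),('out',out),('x',P[:,0]),('z',P[:,2])): print('  ',k,np.percentile(v,q))
E
```

```text
scrBL [ 342.4 -285.7   72. ]
scrBR [ 344.2 -510.9   72.6]
scrTL [ 479.1 -285.5  309.6]
scrTR [ 482.7 -510.9  309.9]
sill1 [ 362.4 -337.2   47.3]
sill2 [ 362.1 -436.4   46.8]
sillb [ 361.6 -386.2   19.6]
scrBR [ 342.4 -508.    72.9]
scrBL [ 341.  -283.5   73.4]
lipOR [ 345.6 -484.4  129.2]
lipOL [ 345.9 -306.9  129.8]
lipIR [ 370.3 -486.7  117.4]
lipIL [ 370.2 -306.4  116.9]
mid [ 362.1 -395.4  122.8]
scene lip 1055
   y [-491.8 -481.7 -438.7 -380.5 -336.4 -295.1 -282.5]
   up [230.6 232.4 249.4 283.4 288.7 289.5 289.9]
   out [-395.5 -390.1 -275.8 -247.6 -236.1 -233.3 -232. ]
   x [341.9 342.8 346.5 358.8 375.  455.8 461.7]
   z [  7.2   8.5  77.8 124.  128.7 131.6 132.9]
top lip 1230
   y [-488.4 -480.2 -440.8 -392.8 -347.  -310.7 -303.7]
   up [282.2 284.  286.3 287.3 288.3 289.6 290.7]
   out [-267.  -265.5 -258.2 -249.2 -240.6 -235.5 -234.3]
   x [345.  346.3 352.  359.6 367.3 373.5 374.7]
   z [114.4 115.6 120.  124.4 128.1 130.9 132.2]
scene ptr 166
   y [-532.5 -530.7 -520.4 -514.6 -506.4 -499.2 -496.8]
   up [329.3 337.5 346.7 353.1 357.8 363.4 364.8]
   out [-366.2 -294.4 -259.8 -252.  -250.7 -248.6 -247.8]
   x [389.1 390.2 393.3 396.  399.2 433.3 481.7]
   z [102.1 155.2 173.8 179.9 183.7 187.5 189.7]
top ptr 117
   y [-528.8 -526.  -516.6 -508.7 -502.5 -499.3 -495.5]
   up [329.9 337.8 352.9 356.3 360.2 362.3 363.9]
   out [-271.8 -270.3 -257.3 -252.5 -251.2 -249.3 -247.9]
   x [390.7 391.7 395.  398.2 401.7 405.4 407.3]
   z [151.1 157.3 179.6 182.4 184.4 187.1 189. ]
```

Run:
```python
from h import *
np.set_printoptions(precision=1,suppress=True)
a,b=pickle.load(open('s0.pkl','rb'))
for c,m in((a,rect(280,128,304,150)),(b,rect(236,142,252,164))):
    g=c['color'].max(2); M=m&(c['depth']>0)
    v,u=np.nonzero(M); P=cloud(c,M)@RH
    up=P[:,0]*.5+P[:,2]*.866; out=-P[:,0]*.866+P[:,2]*.5; G=g[v,u]
    k=(out>-272)&(G<125)
    for y0 in range(-534,-484,4):
        j=k&(P[:,1]>=y0)&(P[:,1]<y0+4)
        if j.any(): print(y0,j.sum(),'up',up[j].min(),up[j].mean(),up[j].max(),'out',out[j].mean())
    print()
    print(g[m].reshape(-1,24 if c is a else 16)[2:20])
```

```text
-534 10 up 348.67491765214425 354.0217497014954 359.31750786159546 out -253.96190847917993
-530 11 up 350.2942205835694 355.33352002068665 358.93681590630786 out -252.29692617764067
-526 13 up 346.0650952807251 354.4544689849451 361.49470039713884 out -254.33835331363858
-522 19 up 344.96655421848027 354.5353747443476 363.6385015619452 out -251.49698050510477
-518 29 up 335.7264893257663 351.1934514406132 370.58344877536734 out -255.66763065267634
-514 23 up 335.560717365453 350.2501869668839 363.5256990235828 out -253.69930858433128
-510 21 up 337.2449367864811 351.39279700544967 363.6050034989831 out -253.93507223778883
-506 23 up 328.9678748407316 351.51709118667435 375.0742821323034 out -255.2958724323164
-502 20 up 330.32395815239795 351.7779294437181 372.32141619080846 out -261.9952638959491
-498 6 up 335.53269640939277 342.2836290785777 354.04558245196125 out -267.46574550627986
-494 1 up 348.2087969466538 348.2087969466538 348.2087969466538 out -271.1414528821937

[[148 147 150 149 149 151 153 156  96 119 145 149 149 149 151 151 130 109
  111 110 114 114 116 110]
 [147 149 15
[... 3013 characters left out ...]
  86  91 114 153 187 205 210]
 [168 158 136 108  93  92  94  93  88  85  88 107 145 184 204 210]
 [163 149 123 100  92  93  94  91  86  86  88 108 150 188 206 210]
 [150 136 111  94  90  92  92  89  86  86  92 117 159 194 208 211]
 [133 122 101  87  85  88  88  87  86  87 100 133 173 200 209 210]
 [117 111  96  83  79  82  84  86  86  91 111 149 185 204 210 210]
 [109 105  97  89  81  80  83  86  87  95 121 158 188 204 209 210]
 [113 105 101  97  90  84  85  87  88 100 130 161 184 196 205 209]
 [126 110 104 101  95  89  88  91 100 119 142 164 177 185 195 204]
 [143 120 107 102  98  93  94 105 125 144 159 168 173 178 185 195]
 [154 134 116 106 100  97 102 120 144 161 168 171 171 174 177 185]]
```

>>> drive_tool(rows=[{"offset":[0,0,0],"spin":-8.4,"jaw":0},{"offset":[0,0,0],"spin":-8.4,"jaw":0},{"offset":[0,0,0],"spin":-8.4,"jaw":0},{"offset":[0,0,0],"spin":-8.4,"jaw":0},{"offset":[0,0,0],"spin":-8.4,"jaw":0}])

```text
clock: 1.7
eef_pos: [245.5, -492.1, 302.6]
eef_rot: [-3.142, -0.0, 1.202]
wrist_force: [0.2, -0.5, -0.2]
finger_gap: 57.9
```

>>> drive_tool(rows=[{"offset":[24,-1,0],"spin":0,"jaw":0},{"offset":[48,-1,0],"spin":0,"jaw":0},{"offset":[48,-1,0],"spin":0,"jaw":0},{"offset":[48,-1,0],"spin":0,"jaw":0},{"offset":[48,-1,0],"spin":0,"jaw":0},{"offset":[48,-1,0],"spin":0,"jaw":0},{"offset":[48,-1,0],"spin":0,"jaw":0},{"offset":[48,-1,0],"spin":0,"jaw":0},{"offset":[48,-1,0],"spin":0,"jaw":0},{"offset":[48,-1,0],"spin":0,"jaw":0},{"offset":[48,-1,0],"spin":0,"jaw":0},{"offset":[48,-1,0],"spin":0,"jaw":0},{"offset":[48,-1,0],"spin":0,"jaw":0},{"offset":[48,-1,0],"spin":0,"jaw":0},{"offset":[24,-1,0],"spin":0,"jaw":0},{"offset":[0,0,0],"spin":0,"jaw":0}])

```text
clock: 3.3
eef_pos: [478.0, 141.1, 302.2]
eef_rot: [-3.141, 0.0, 1.199]
wrist_force: [-0.2, -0.8, -0.1]
finger_gap: 0.4
```

Run:
```python
from h import *
np.set_printoptions(precision=2,suppress=True)
s=manip.read_state(); print(s['clock'],s['eef_pos']@RH,s['eef_rot'],s['joints'],s['wrist_force'],s['finger_gap'])
```

```text
3.3 [ 302.34 -396.25  302.23] [-3.14  0.    1.2 ] [0.21 0.19 1.66 0.   1.29 0.59] [-0.2  -0.8  -0.08] 0.38292971329646286
```

>>> drive_tool(rows=[{"offset":[0,0,24],"spin":0,"jaw":0},{"offset":[0,0,40],"spin":0,"jaw":0},{"offset":[0,0,31],"spin":0,"jaw":0},{"offset":[10,0,0],"spin":0.2,"jaw":0},{"offset":[10,0,0],"spin":0,"jaw":0},{"offset":[4,0,0],"spin":0,"jaw":0},{"offset":[4,0,0],"spin":0,"jaw":0},{"offset":[0,0,0],"spin":0,"jaw":0}])

```text
clock: 4.1
eef_pos: [488.4, 165.2, 208.6]
eef_rot: [3.14, -0.001, 1.193]
wrist_force: [0.1, 0.2, 0.7]
finger_gap: 0.4
```

>>> drive_tool(rows=[{"offset":[2,0,1],"spin":-0.4,"jaw":0},{"offset":[2,0,0],"spin":0,"jaw":0},{"offset":[2,0,0],"spin":0,"jaw":0},{"offset":[1,0,0],"spin":0,"jaw":0},{"offset":[0,0,0],"spin":0,"jaw":0}])

```text
clock: 4.6
eef_pos: [490.2, 170.0, 206.7]
eef_rot: [-3.141, 0.004, 1.199]
wrist_force: [-7.2, -13.5, 7.3]
finger_gap: 0.5
```

>>> drive_tool(rows=[{"offset":[2,0,-3.4],"spin":0,"jaw":0},{"offset":[2,0,-3.4],"spin":0,"jaw":0},{"offset":[2,0,-3.4],"spin":0,"jaw":0},{"offset":[2,0,-3.4],"spin":0,"jaw":0},{"offset":[2,0,-3.4],"spin":0,"jaw":0}])

```text
clock: 5.1
eef_pos: [493.7, 179.2, 223.6]
eef_rot: [-3.14, 0.004, 1.199]
wrist_force: [-7.4, -14.4, 5.4]
finger_gap: 0.5
```

```bash
cat >> h.py <<'E'
def lip():
    # lip top face height along the slope, seen from the top camera, minus 6 = lip_end
    b=cam('top'); m=rect(195,130,275,270)&(b['color'].max(2)<95)
    P=cloud(b,m)@RH; up=P[:,0]*.5+P[:,2]*.866; out=-P[:,0]*.866+P[:,2]*.5
    k=(out>-268)&(out<-233)&(abs(P[:,1]+397)<92)
    h,e=np.histogram(up[k],np.arange(250,400,1.)); i=h.argmax(); j=k&(abs(up-e[i]-.5)<4)
    return b,j.sum(),np.median(up[j])-6
E
python3 - <<'E'
from h import *
np.set_printoptions(precision=2,suppress=True)
b,n,u=lip(); s=manip.read_state(); print(n,u,s['clock'],s['eef_pos']@RH,s['wrist_force'])
E
```

```text
27 300.75080268392855 5.15 [ 343.83 -397.3   224.16] [ -9.59 -14.05   8.65]
```

>>> drive_tool(rows=[{"offset":[2,0,-3.5],"spin":0,"jaw":0},{"offset":[2,0,-3.5],"spin":0,"jaw":0},{"offset":[2,0,-3.5],"spin":0,"jaw":0},{"offset":[2,0,-3.5],"spin":0,"jaw":0},{"offset":[2,0,-3.5],"spin":0,"jaw":0},{"offset":[2,0,-3.5],"spin":0,"jaw":0},{"offset":[2,0,-3.5],"spin":0,"jaw":0},{"offset":[2,0,-3.5],"spin":0,"jaw":0},{"offset":[2,0,-3.5],"spin":0,"jaw":0},{"offset":[2,0,-3.5],"spin":0,"jaw":0},{"offset":[0,0,0],"spin":0,"jaw":0}])

```text
clock: 6.25
eef_pos: [500.9, 198.2, 259.0]
eef_rot: [-3.14, 0.003, 1.199]
wrist_force: [-8.6, -10.2, 7.6]
finger_gap: 0.5
```

Run:
```python
from h import *
np.set_printoptions(precision=2,suppress=True)
b,n,u=lip(); a=cam('scene'); s=manip.read_state(); print(n,u,s['clock'],s['eef_pos']@RH,s['wrist_force'])
pickle.dump((a,b),open('s1.pkl','wb')); crops('crop2.png',a,b)
```

```text
13 341.9896074120113 6.35 [ 363.86 -397.28  258.97] [ -9.41 -10.78   8.46]
```

View pics/crop2.png

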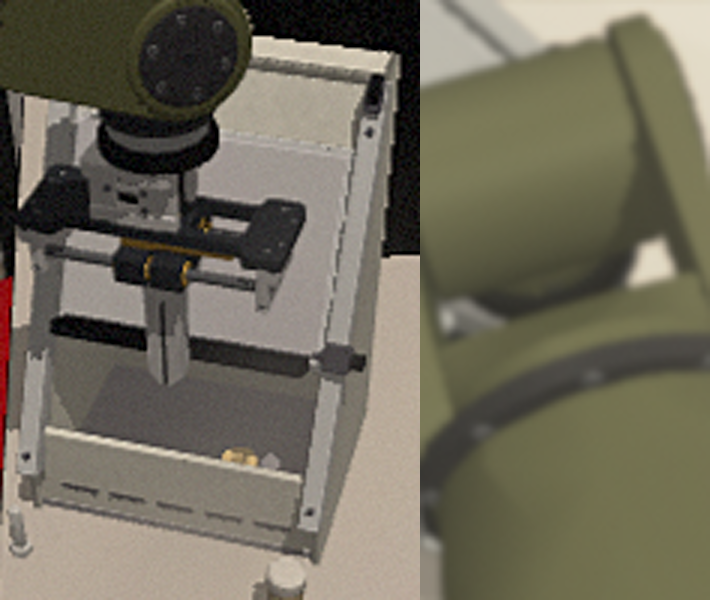

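The crop shows the closed fingers against the lip's outer bar. The lip's right end is at (308,365), a little below the pointer tip at (313,353). I'll measure the gap in the scene depth.

```bash
cat >> h.py <<'E'
def lipscene(a,lo=-492,hi=-450):
    m=rect(180,100,300,180)&(a['color'].max(2)<95); P=cloud(a,m)@RH
    up=P[:,0]*.5+P[:,2]*.866; out=-P[:,0]*.866+P[:,2]*.5
    k=(P[:,1]>lo)&(P[:,1]<hi)&(out>-272)&(out<-228)
    return P[k],up[k],out[k]
def slope_hit(c,u,v,out):  # ray of pixel with plane at given out -> up,y
    o=-c['R'].T@c['t']@RH; d=c['R'].T@np.array([(u-c['cx'])/c['f'],(v-c['cy'])/c['f'],1])@RH
    n=np.array([-.866,0,.5]); X=o+d*(out-o@n)/(d@n); return X@[.5,0,.866],X[1]
E
python3 - <<'E'
from h import *
np.set_printoptions(precision=1,suppress=True,linewidth=150)
for f in('s0.pkl','s1.pkl'):
    a,b=pickle.load(open(f,'rb')); P,up,out=lipscene(a)
    for o in range(-272,-228,4):
        j=(out>=o)&(out<o+4)
        if j.any(): print(f,o,j.sum(),np.percentile(up[j],[10,50,90]))
print('tip',[slope_hit(a,284.5,139,o) for o in(-252,-256,-260)])
print(a['color'].max(2)[132:152,268:294])
E
```

```text
s0.pkl -272 1 [289.1 289.1 289.1]
s0.pkl -268 12 [289.1 289.4 289.7]
s0.pkl -264 8 [287.  288.9 289.6]
s0.pkl -260 4 [289.5 289.5 289.9]
s0.pkl -256 12 [288.9 289.3 289.8]
s0.pkl -252 6 [286.5 289.2 289.5]
s0.pkl -248 9 [289.1 289.4 289.8]
s0.pkl -244 17 [282.7 289.1 289.7]
s0.pkl -240 47 [279.3 286.2 289.4]
s0.pkl -236 50 [280.  283.4 287.4]
s0.pkl -232 2 [283.4 283.6 283.8]
s1.pkl -268 7 [345.8 349.9 350.3]
s1.pkl -264 6 [349.3 349.8 350.2]
s1.pkl -260 10 [347.1 349.9 350.4]
s1.pkl -256 5 [341.2 349.8 350.2]
s1.pkl -252 8 [345.3 349.9 350.1]
s1.pkl -248 7 [349.6 349.9 350.2]
s1.pkl -244 13 [338.5 349.6 350.5]
s1.pkl -240 50 [339.5 345.9 350. ]
s1.pkl -236 55 [341.2 344.4 348.8]
tip [(np.float64(351.756619654279), np.float64(-497.8765908681495)), (np.float64(351.0559237112254), np.float64(-497.2420086254607)), (np.float64(350.3552277681716), np.float64(-496.6074263827719))]
[[151 154 153 148 155 150 153 151 154 157 155 154 152 151 157 154 158 153 174 174  99 145 161 158 160 158]
 [152 158 155 156 155 155 155 157 155 152 155 153 158 157 158 159 156 152 174 168 104 159 169 168 163 165
[... 1228 characters left out ...]
  60  94 105 102 104 102  87  96  97  95  93  93  96  93]
 [101 102  98 101  99 100 100  98 100  97 101  96 101 105 101  99 106 100  91 155 108  85  91  92  94  97]
 [101  99 101 100  99 100 100 100 102 105 106 102  99 100 100 100 100  99  87 161 158 152 154 104 101  98]
 [100  97 102 102 102  98 102  97 105 104 100  97 103  94 104 101 100  99 103 161 159 159 163 155 155 139]
 [ 98 103 103 103  98 107 107 101 102  99 101 102 101 103 104  99 104 102 110 160 158 159 153 161 165 137]
 [ 96  94 102  99 103 103  97 104 103 102 100 104 101 103 106  98 104  98 140 158 158 160 159 159 161 126]
 [ 94  96  90 100  93  97  93  96 100 103  98  96 107  99 103  97 101  89 143 160 160 156 159 158 175 124]]
```

>>> drive_tool(rows=[{"offset":[1,0,-1.7],"spin":0,"jaw":0},{"offset":[1,0,-1.7],"spin":0,"jaw":0},{"offset":[1,0,-1.7],"spin":0,"jaw":0},{"offset":[0,0,0],"spin":0,"jaw":0}])

```text
clock: 6.75
eef_pos: [502.0, 200.9, 263.8]
eef_rot: [-3.14, 0.004, 1.199]
wrist_force: [-9.1, -11.8, 8.1]
finger_gap: 0.5
```

```bash
cat > m.py <<'E'
from h import *
import sys
np.set_printoptions(precision=1,suppress=True,linewidth=150)
a=cam('scene'); s=manip.read_state(); P,up,out=lipscene(a); j=(out<-244)
u=np.median(up[j][up[j]>up.max()-4])-6
tip=slope_hit(a,283.9,138.25,-253)
mid=slope_hit(a,283.9,138.25,-260)
print(s['clock'],s['eef_pos']@RH,s['wrist_force'],'lip',u,'tip',tip,mid)
inv=lambda up,y,out: RH@np.array([.5*up-.866*out,y,.866*up+.5*out])
print('px lip_end',proj(a,inv(u,-491.5,-253)),'bot/top',proj(a,inv(u-6,-491.5,-253)),proj(a,inv(u+6,-491.5,-253)))
pickle.dump(a,open('s2.pkl','wb'))
im=cv2.resize(a['color'][115:160,250:310],(800,600),interpolation=cv2.INTER_CUBIC)
f=lambda p:tuple(int(x) for x in ((p-[250,115]+.5)*13.333))
for up_ in(u-6,u,u+6): cv2.line(im,f(proj(a,inv(up_,-470,-253))),f(proj(a,inv(up_,-500,-253))),(0,255,0),1)
cv2.imwrite('pics/'+sys.argv[1],im)
E
python3 m.py z1.png
```

```text
6.8 [ 366.8 -397.3  263.8] [ -8.2 -11.1   7.6] lip 349.573089627315 tip (np.float64(352.9474760866601), np.float64(-496.1827977514647)) (np.float64(351.73181481658196), np.float64(-495.06041526578946))
px lip_end [281.5 139.4] bot/top [281.1 142.2] [282.  136.7]
```

View pics/z1.png

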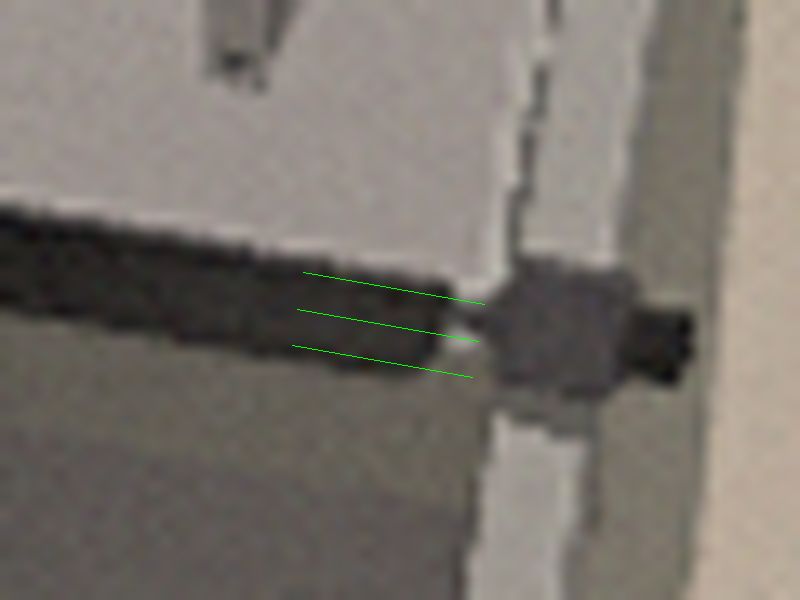

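The zoomed crop shows the lip's end mid-line reaching about (460,338) and the pointer tip at (460,312), so roughly 3.4 to 4 mm remain.

>>> drive_tool(rows=[{"offset":[0.8,0,-1.4],"spin":0,"jaw":0},{"offset":[0.9,0,-1.5],"spin":0,"jaw":0},{"offset":[0,0,0],"spin":0,"jaw":0}])

```text
clock: 7.1
eef_pos: [502.6, 202.5, 266.7]
eef_rot: [-3.14, 0.004, 1.199]
wrist_force: [-8.9, -12.2, 7.1]
finger_gap: 0.3
```

```bash
python3 m.py z2.png
```

```text
7.15 [ 368.4 -397.3  266.7] [ -8.8 -11.2   8.1] lip 352.7627802620983 tip (np.float64(352.9474760866601), np.float64(-496.1827977514647)) (np.float64(351.73181481658196), np.float64(-495.06041526578946))
px lip_end [281.8 138. ] bot/top [281.3 140.7] [282.2 135.2]
```

View pics/z2.png

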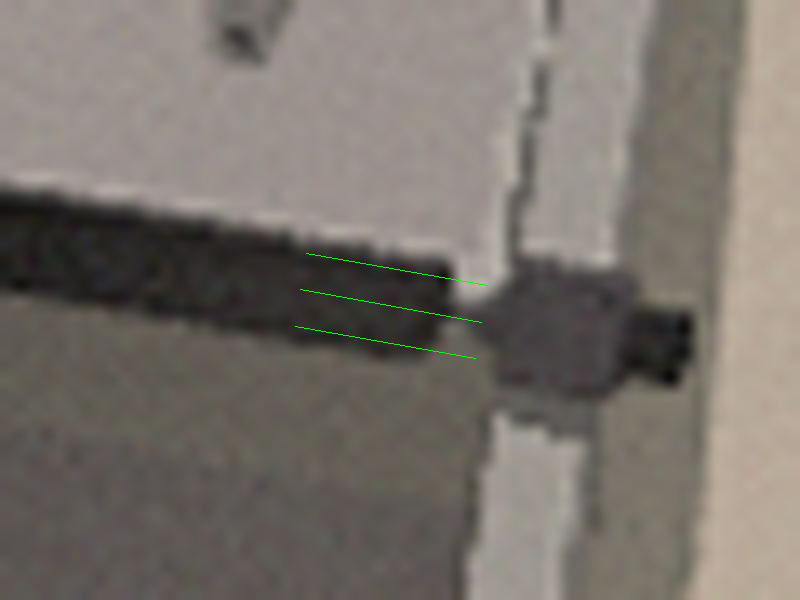

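>>> drive_tool(rows=[{"offset":[0.3,0,-0.5],"spin":0,"jaw":0},{"offset":[0,0,0],"spin":0,"jaw":0},{"offset":[-1,0,-0.6],"spin":0,"jaw":0},{"offset":[-3,0,-1.6],"spin":0,"jaw":0},{"offset":[-6,0,-2],"spin":0,"jaw":0},{"offset":[-12,0,0],"spin":0,"jaw":0},{"offset":[0,0,0],"spin":0,"jaw":0}])

```text
clock: 7.85
eef_pos: [494.9, 182.2, 271.5]
eef_rot: [3.141, -0.0, 1.198]
wrist_force: [-0.5, -0.3, -0.7]
finger_gap: 0.4
```

```bash
python3 m.py z3.png
```

```text
7.9 [ 347.3 -397.4  271.6] [-0.9  0.4 -0.4] lip 353.3066595511797 tip (np.float64(352.9474760866601), np.float64(-496.1827977514647)) (np.float64(351.73181481658196), np.float64(-495.06041526578946))
px lip_end [281.8 137.7] bot/top [281.4 140.5] [282.2 135. ]
```

Run:
```python
from h import *
np.set_printoptions(precision=1,suppress=True)
a,b=pickle.load(open('s0.pkl','rb'))
for c,(u,v) in((a,(289,286)),(b,(369,189))):
    m=rect(u-14,v-14,u+15,v+15)&(c['color'].max(2)<70); P=cloud(c,m); k=(P[:,2]>60)&(P[:,2]<75)
    P=P[k]; print(len(P),P.mean(0),P.min(0),P.max(0))
s=manip.read_state(); T=np.array([576,-96,0]); d=np.array(s['eef_pos']); print(d, (T-d)@RH,'tool y = -second')
```

```text
165 [581.1 -96.7  68.1] [ 568.2 -108.4   60.6] [594.5 -80.9  71.4]
67 [578.2 -91.1  67.8] [ 569.2 -101.6   61.6] [589.  -81.4  73.1]
[495.1 182.6 271.6] [-231.5 -174.9 -271.6] tool y = -second
```

>>> drive_tool(rows=[{"offset":[-20,0,0],"spin":0,"jaw":0},{"offset":[-40,0,0],"spin":0,"jaw":0},{"offset":[-45,0,0],"spin":0,"jaw":0},{"offset":[-45,0,0],"spin":0,"jaw":0},{"offset":[-45,10,0],"spin":0,"jaw":0},{"offset":[-33.6,30,0],"spin":0,"jaw":0},{"offset":[0,40,0],"spin":0,"jaw":0},{"offset":[0,40,0],"spin":0,"jaw":0},{"offset":[0,38,0],"spin":0,"jaw":0},{"offset":[0,20,0],"spin":0,"jaw":0},{"offset":[0,0,30],"spin":0,"jaw":0},{"offset":[0,0,40],"spin":0,"jaw":0},{"offset":[0,0,14],"spin":0,"jaw":0},{"offset":[0,0,0],"spin":0,"jaw":0}])

```text
clock: 9.3
eef_pos: [577.7, -94.2, 185.8]
eef_rot: [-3.138, 0.0, 1.199]
wrist_force: [-1.1, -0.7, 1.4]
finger_gap: 0.4
```

Run:
```python
from h import *
np.set_printoptions(precision=2,suppress=True)
s=manip.read_state(); print(s['clock'],s['eef_pos'],s['eef_rot'],s['wrist_force'])
a=cam('scene');b=cam('top'); pickle.dump((a,b),open('s3.pkl','wb'))
x=cv2.resize(a['color'][205:325,240:340],(500,600)); y=cv2.resize(b['color'][140:260,320:380],(300,600)); cv2.imwrite('pics/pod.png',np.hstack([x,y]))
P,up,out=lipscene(a); print('scene lip',np.median(up[(out<-244)&(up>up.max()-4)])-6)
m=rect(195,120,275,270)&(b['color'].max(2)<95); Q=cloud(b,m)@RH; u=Q@[.5,0,.866]; o=Q@[-.866,0,.5]; k=(o>-268)&(o<-233)&(abs(Q[:,1]+397)<92)
print('top lip',k.sum(),np.median(u[k])-6)
```

```text
9.3 [577.65 -94.16 185.83] [-3.14  0.    1.2 ] [-1.11 -0.7   1.42]Traceback (most recent call last):
  File "<stdin>", line 6, in <module>
    return umr_maximum(a, axis, None, out, keepdims, initial, where)
ValueError: zero-size array to reduction operation maximum which has no identity
```

View pics/pod.png

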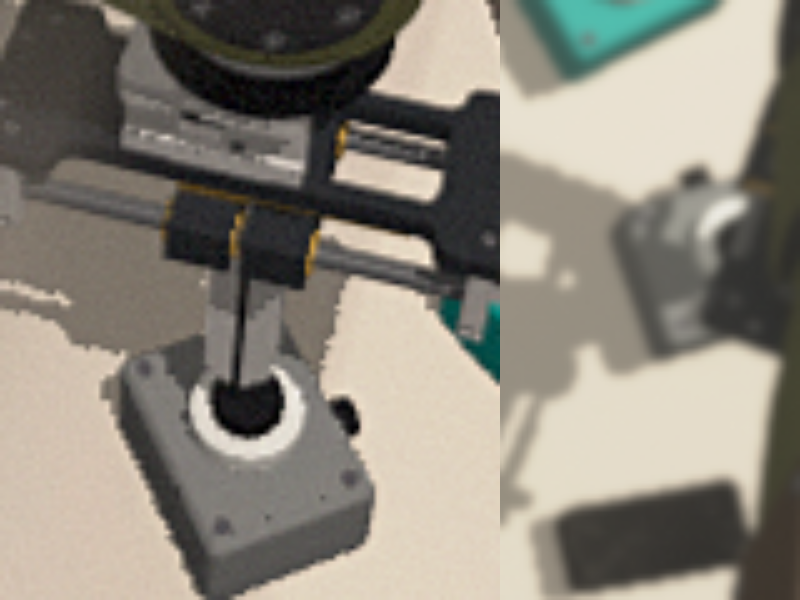

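The crop shows the closed fingertips just above the grey pod's button, with the tip at (240,385) and the button centre at (248,403). That is about 3 mm too far left, so I'll correct and press.

>>> drive_tool(rows=[{"offset":[0.9,2.2,5],"spin":0,"jaw":0},{"offset":[0,0,6],"spin":0,"jaw":0},{"offset":[0,0,4],"spin":0,"jaw":0},{"offset":[0,0,3],"spin":0,"jaw":0},{"offset":[0,0,3],"spin":0,"jaw":0},{"offset":[0,0,2],"spin":0,"jaw":0},{"offset":[0,0,0],"spin":0,"jaw":0}])

```text
clock: 10.1
eef_pos: [580.5, -94.2, 164.3]
eef_rot: [-3.141, -0.0, 1.199]
wrist_force: [-0.7, 0.3, 1.6]
finger_gap: 0.5
```

>>> drive_tool(rows=[{"offset":[0,0,1.5],"spin":0,"jaw":0},{"offset":[0,0,1.5],"spin":0,"jaw":0},{"offset":[0,0,1.5],"spin":0,"jaw":0},{"offset":[0,0,0],"spin":0,"jaw":0}])

```text
clock: 10.5
eef_pos: [580.6, -94.3, 159.9]
eef_rot: [3.141, -0.0, 1.199]
wrist_force: [-1.8, 1.2, 4.3]
finger_gap: 0.7
```

>>> drive_tool(rows=[{"offset":[0,0,1],"spin":0,"jaw":0},{"offset":[0,0,1],"spin":0,"jaw":0},{"offset":[0,0,0],"spin":0,"jaw":0}])

```text
clock: 10.8
eef_pos: [580.7, -94.3, 159.3]
eef_rot: [3.141, -0.0, 1.199]
wrist_force: [-7.6, 2.0, 17.1]
finger_gap: 0.4
```

The tip has stopped at 62.3 mm with 17 N on it, so the button is fully down. I'll let go and back off.

>>> drive_tool(rows=[{"offset":[0,0,0],"spin":0,"jaw":0},{"offset":[0,0,-3],"spin":0,"jaw":0},{"offset":[0,0,-10],"spin":0,"jaw":0},{"offset":[0,0,-30],"spin":0,"jaw":0},{"offset":[0,0,-45],"spin":0,"jaw":0},{"offset":[0,0,-45],"spin":0,"jaw":0},{"offset":[-45,0,0],"spin":0,"jaw":0},{"offset":[-45,0,0],"spin":0,"jaw":0},{"offset":[-45,0,0],"spin":0,"jaw":0},{"offset":[-45,0,0],"spin":0,"jaw":0},{"offset":[-45,0,0],"spin":0,"jaw":0},{"offset":[-45,0,0],"spin":0,"jaw":0},{"offset":[-20,0,0],"spin":0,"jaw":0},{"offset":[0,0,0],"spin":0,"jaw":0}])

```text
clock: 12.2
eef_pos: [474.0, -366.7, 290.7]
eef_rot: [-3.141, 0.0, 1.196]
wrist_force: [0.1, 1.0, 0.7]
finger_gap: 0.6
```

Run:
```python
from h import *
np.set_printoptions(precision=2,suppress=True)
s=manip.read_state(); print(s['clock'],s['eef_pos'],s['wrist_force'])
a=cam('scene');b=cam('top'); pickle.dump((a,b),open('s4.pkl','wb')); crops('crop4.png',a,b)
P,up,out=lipscene(a); print(len(up))
if len(up): print('scene lip',np.median(up[(out<-244)&(up>up.max()-4)])-6)
m=rect(195,120,275,270)&(b['color'].max(2)<95); Q=cloud(b,m)@RH; u=Q@[.5,0,.866]; o=Q@[-.866,0,.5]; k=(o>-268)&(o<-233)&(abs(Q[:,1]+397)<92)
print('top lip',k.sum(),np.median(u[k])-6)
for c,q in((a,(289,286)),(b,(369,189))):
    m=rect(q[0]-14,q[1]-14,q[0]+15,q[1]+15)&(c['color'].max(2)<70); P=cloud(c,m); P=P[(P[:,2]>55)&(P[:,2]<75)]; print('button',len(P),np.median(P,0) if len(P) else '')
x=cv2.resize(a['color'][115:160,250:310],(800,600),interpolation=cv2.INTER_CUBIC); cv2.imwrite('pics/z4.png',x)
```

```text
12.2 [ 474.01 -366.67  290.74] [0.07 0.99 0.71]
156
scene lip 353.3333556166567
top lip 1449 351.1394344411736
button 0 
button 66 [578.13 -90.88  68.12]
```

View pics/crop4.png

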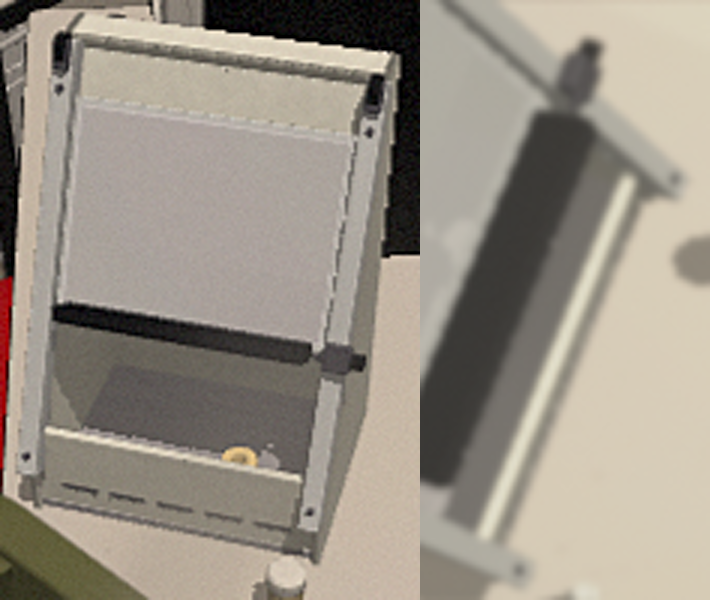

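The crop shows the clear window standing with its lip ending right at the pointer, at about (312,352). The sample and vial stand undisturbed. I'll take one closer look at the level.

View pics/z4.png

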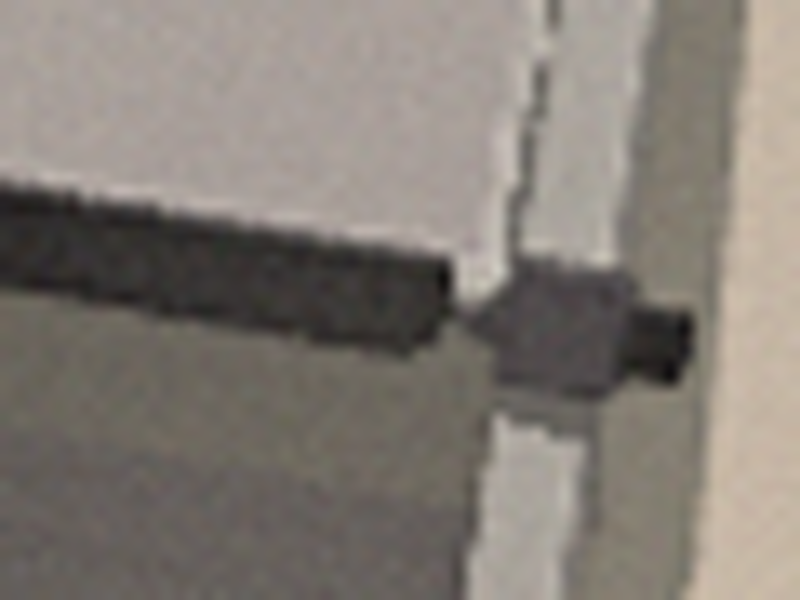

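Run:
```python
from h import *
np.set_printoptions(precision=1,suppress=True,linewidth=160)
# bearing-corrected check: knob/block surface vs lip, per camera, averaged over frames
A=[pickle.load(open('s0.pkl','rb')),pickle.load(open('s4.pkl','rb'))]
for i,nm,r in((0,'scene',(284,130,303,146)),(1,'top',(238,142,252,162))):
    for f in A:
        c=f[i]; m=rect(*r)&(c['color'].max(2)<(80 if i==0 else 100)); v,u=np.nonzero(m&(c['depth']>0)); P=cloud(c,m)@RH; up=P@[.5,0,.866]; o=P@[-.866,0,.5]
        for lo,hi in((-536,-524),(-522,-506)):
            k=(P[:,1]>lo)&(P[:,1]<hi)&(o>-262); print(nm,lo,hi,k.sum(),'up',np.percentile(up[k],[5,25,50,75,95]),'out',np.percentile(o[k],[5,50,95]))
            fr=k&(o>-252.5)
            if fr.any(): print('   front face up',up[fr].min(),up[fr].mean(),up[fr].max())
```

```text
scene -536 -524 25 up [349.1 352.3 355.1 357.4 358.9] out [-257.7 -253.1 -249.6]
   front face up 348.9439274771731 354.16647379901923 357.83294729267124
scene -522 -506 66 up [345.  348.3 353.3 357.8 362.4] out [-253.1 -251.2 -248.8]
   front face up 344.0662580209314 353.7321777443535 362.7970894676569
scene -536 -524 25 up [349.2 352.1 354.9 356.8 358.9] out [-255.3 -253.  -250.2]
   front face up 350.8804294051423 354.3959304663772 358.60253455262244
scene -522 -506 45 up [344.8 349.1 354.8 359.3 361.7] out [-253.3 -251.4 -248.7]
   front face up 344.0075836574391 354.35626067899005 362.34354011062493
top -536 -524 10 up [353.6 355.  356.8 358.2 358.5] out [-256.3 -252.7 -251.3]
   front face up 353.46164930745357 355.7064133030609 358.3320732509774
top -522 -506 45 up [351.  355.6 359.6 361.2 362.9] out [-257.2 -251.8 -249.6]
   front face up 348.77165105294506 356.890577655553 364.49488722416487
top -536 -524 9 up [354.  355.4 355.9 356.5 357.7] out [-256.8 -253.7 -251.3]
   front face up 354.73868140420745 355.43157304508236 356.18024104063915
top -522 -506 47 up [350.4 355.1 359.5 361.5 363.2] out [-256.1 -251.8 -249.6]
   front face up 349.4618274330109 356.7797747452026 364.25376901243544
```

The close view shows the pointer tip at (460,315). The lip's end mid-line projects to about 314 there, so they are level. The button is back out at 68 mm and the arm is clear, so I'm handing in.

```bash
python3 -c "
from cell import manip
print(manip.sign_off())"
```

```text
the job is handed in; nothing more can be done
None
```

I pushed the window up from beneath its lip with the closed fingertips until the lip was level with the pointer, then backed off. Then I pressed the grey pod's button all the way down, let go and moved clear, and handed the job in at about 12 s of the 58 s allowed.

- **Window level:** in the scene camera the lip's end and the pointer tip agree to about 0.5 mm (353.3 against about 353 to 354 mm along the slope). The reading did not change after I backed off or after the button press.
- **Disagreement:** the top camera puts the lip about 2 mm lower than the scene camera does. By that view the lip could be up to about 2 to 3 mm low. I trusted the scene camera because its line of sight fixes the height along the slope much better.
- **Button:** it stopped dead with the fingertips at 62.3 mm under 17 N, which is 6 mm below its rest height. Afterwards the top camera read it back at 68.1 mm. The scene camera's check found no button pixels, and I did not follow that up.
- **Forces and loose things:** the force readings I took peaked at about 17 N. In the last hood view the vial and the turned part looked undisturbed. I did not check the bolt or the power supply again at the end, but the arm's planned paths stayed clear of both.

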